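# Set the hand labeller's bottle guide to the white sample bottle

### The job

Set up the hand labeller for the white bottle: lay the white bottle gently on the rollers with its base towards the fixed pad, loosen the guide's orange clamp knob, slide the guide up to the cap until the bottle lies between pad and guide disc with hardly any play (3 mm at most) but is not squeezed, so that it can still be rolled, and tighten the knob firmly again. Let go of everything, and do not disturb the black bottle or the other things on the bench.

Things in the scene. Friction and masses are not known exactly. Their poses are not given: they have to be found in the camera images.
- labeller: Hand labelling machine, fixed: grey base 260 mm (x) by 360 mm (y), aluminium end cheeks (tops 88 mm above the bench), two rubber-tyred rollers, a guide rail in front of them, a label roll behind (top 101 mm). Origin: centre of its underside. x points away from the rail side, y along the rollers to the pad, z up. With the bottle in, only the knob stands higher than 104 mm.
- roller_front: Front roller, turns freely about its y axis: tyres of 12 mm radius, 44 mm in front of the rear roller. Origin on its axis at mid length, 42 mm above the bench.
- roller_rear: Rear roller, same as the front one. A bottle of 28 mm radius lies in the groove between the two with its axis 33.4 mm above the roller axes (75.4 mm above the bench) and midway between them.
- pad (a point): Centre of the face of the fixed white pad (44 mm disc) at the +y end of the rollers, on the line where the axis of a bottle lying on the rollers runs. Axes as the labeller's: the face looks to -y.
- guide: The sliding bottle guide: black saddle on the rail and an aluminium arm with a white disc of 40 mm diameter that faces the pad. Origin: centre of the disc's face, on the bottle axis line; axes as the labeller's (y points to the pad). It slides along y over 140 mm, 240 to 100 mm from the pad. With the clamp loose it slides with about 2 N; firmly clamped it holds 30 N or more.
- clamp (a joint): Angle of the orange clamp knob, rad: 0 is fully loose (stop), it grows clockwise seen from above; the clamp begins to grip at about 0.7, is firm above 1.15 and meets its stop at 1.5. It stays where it is left. Turning takes at most 0.3 N m.
- clamp_grip (a point): Centre of the knob's orange wing grip, on its vertical axis, 121 mm above the bench: a bar 48 mm long (this point's x), 13 mm thick (its y), 24 mm high, that turns with the knob. It stands on the guide's black saddle, 70 mm in front of the bottle axis line and 32 mm from the disc's face, away from the pad. The guide can be pushed along by it.
- insert: Brown moulded-pulp tray on the bench, fixed, 236 mm (x) by 196 mm (y), rim 26 mm high, floor 6 mm: two nests 108 mm apart (at x = -54 and +54 mm), in each a bottle lying along y in two V saddles, base to +y, axis 45 mm above the bench. Origin: centre of its underside. The saddles leave 74 mm free around the bottle's middle.
- bottle: The white bottle, 165 mm long over the cap, 0.14 to 0.28 kg: cylindrical body 56 mm in diameter and 118 mm long, cap 29 mm in diameter. Origin: on its axis, 65 mm from the base and 100 mm from the cap's end; y points to the base. Its centre of mass lies 68 mm from the base. It lies in either nest of the tray.
- bottle_base (a point): Centre of the white bottle's flat base.
- bottle_cap (a point): Centre of the flat outer end of the white bottle's cap.
- bottle_black: Black bottle of the same shape in the other nest; stays there.
- mug: White coffee mug on the bench, 82 mm wide, 78 mm high; leave alone.
- jar: Open glass jar, 76 mm wide, 105 mm high; leave alone.
- kraft_pot: Tan plant-fibre pot, 80 mm wide, 85 mm high; leave alone.
- caliper: Caliper lying on the bench, 235 mm long; leave alone.
- spare_roll: Spare label roll standing on its end, 90 mm wide, 70 mm high; leave alone.
- pump_bottle: Amber bottle, 56 mm wide, 160 mm high, standing; leave alone.
There are look-alikes about, which are no part of the job. Leave any purple or turquoise look-alike of the bottle alone.

How it is judged:
On the way:
1. the guide's clamp knob has been loosened (value of joint clamp below 0.9 rad), for 0.2 s.
At the end, for the whole second after the job is handed in: White bottle at rest on both rollers, base to the pad (axis within 4 mm of the pad centre, 5 mm of the disc centre), at most 3.5 mm of play in all between pad and guide disc, disc pressing with under 6 N, knob tight (over 1.15 rad), all let go (x of bottle_base in the frame of pad between -0.004 and 0.004 m and z of bottle_base in the frame of pad between -0.004 and 0.004 m and y of bottle_base in the frame of pad above -0.004 m and x of bottle_cap in the frame of guide between -0.005 and 0.005 m and z of bottle_cap in the frame of guide between -0.005 and 0.005 m and y of guide in the frame of pad above -0.1685 m and contact force between guide and bottle below 6 N and value of joint clamp above 1.15 rad and linear speed of bottle below 0.01 m/s); the robot touches nothing.
It fails at once if the white bottle is dropped on or rammed against the labeller (over 110 N) (contact force between bottle and labeller above 110 N).
It fails at once if the black bottle is disturbed (moved over 15 mm) (distance of bottle_black from where it was at the start of the episode above 0.015 m).
It fails at once if another thing on the bench is pushed over 20 mm from its place (distance of any of mug, jar, kraft_pot, caliper, spare_roll, pump_bottle from where it was at the start of the episode above 0.02 m).
It also fails if it takes over 51 s, if anything falls off the work surface, if the arm or the gripper's body presses on something with over 40 N, if the wrist force passes 120 N, or if a joint passes its speed limit or range.

### The arm

A 7-joint arm with a two-finger parallel gripper is mounted at the origin on the work surface. World frame = base frame: x ahead of the robot, y to its left, z up, the work surface at z = 0. Lengths are in m, angles in rad, forces in N, time in s.
With the tool pointing down it reaches from about 0.4 to 0.85 m from the base axis. Payload 10.4 kg.
Tool frame: the origin (TCP) lies at the very end of the fingers, on their centre line; the grasp point (between the pads) lies 19 mm behind it (r.pinch_z is the distance from the TCP to the grasp point, in m); z points along the fingers, y is the line along which they close (so a half turn about z gives the same grasp; the last joint's range is limited). The gripper opens to 87 mm and grips with 3 to 60 N. Pads are 19 mm wide; open, the fingers measure 117 mm over their backs; the gripper's body (75 mm by 190 mm) begins 51 mm behind the grasp point.
Start: joints at [1.217, 0.332, -0.065, 1.46, 0.022, 1.35, -0.088], TCP at [0.203, -0.591, 0.223] pointing down, gripper open.
Joint ranges: [-2.6, 2.6], [-0.5, 2.12], [-1.47, 1.34], [0.16, 2.42], [-1.27, 4.41], [0.06, 2.06], [-2.6, 2.6]. Speed limits (rad/s): [2.22, 2.22, 2.79, 2.79, 3.14, 3.14, 3.14].

### API

Orientations are given as a unit quaternion [x, y, z, w].
In Python, from bench import sensors, vision, r gives the robot as it stands.
- The arm moves only by the shell command python3 -m crank 'ROWS' [OPENING] [FORCE]. ROWS is JSON, a list of rows, each a list of 2 entries, a list of its own where there are three numbers: the shift along the tool's x, y, z normalised to -1 to 1, where 1 is 3 cm, then the turn about the tool's z normalised to -1 to 1, where 1 is 8 degrees. A call has 1 to 12 rows; each row shifts and turns the commanded pose from where the row before left it, along the tool's axes as they then stand; what a row does not reach is not made up. A row lasts 1/8 s, in which the tool goes at most 62.5 mm and 10.7 degrees, less where a joint would pass 70% of its speed; a pose out of reach is approached as far as the arm can. A call with a number of a shift or a turn outside -1 to 1 is refused whole. A call with a gripper value outside its range is refused whole. OPENING is the opening, from 0 (shut) to 1 (fully open), set as the call begins (- or left out, the last holds). The fingers move at their own pace and stop on an object; FORCE is the grip in N (left out, the last holds). Time passes only in rows, so rows that do not move let the fingers close. It gives the time, the measured TCP pose, the force, the opening and the grip force at its end, in the units of the state.
- sensors.read_state(): the state, without advancing time (a new reading comes with each control period).
- vision.camera(name): name is "scene" or "top" or "wrist"; returns the picture (480x640x3 uint8, red, green, blue); there is no depth.
- vision.camera_model(name): a dict with "vertical_fov" (degrees; the focal length in pixels is half the picture's height over the tangent of half this angle, whatever the lens; pixels are square), "cx", "cy" (the principal point, pixels), "camera_from_world" (4x4, takes a point from world to camera coordinates); the wrist camera has in their place "hand_eye" (4x4, takes a point from camera to tool coordinates, whose origin is the TCP and whose axes are the flange's). Camera axes: x right, y down, z forward; pixel columns grow to the right and rows downward; lengths in m; the calibration is good to about 2 mm. A picture is of the moment at which its call begins: read the wrist's pose just before it. camera_model takes no time and is no camera call.
- r.close_job(): hands the job in; it is judged then, once.
The state is a dict: "time": time; "joint_positions": joint angles; "joint_vel": joint speeds; "joint_torque": joint torques, N m; "ee_pos": TCP position; "eef_rot": TCP orientation; "ft_force": force on the tool from outside, world axes, zero at the start; "torque": the same for the moment, N m; "width": finger opening in m; "grip_force": force on a finger pad.
Only numpy, scipy, OpenCV 4.12 (cv2) and the standard library are available. Lean on these libraries where they do the work, as an engineer would, in place of code of your own. Each camera call takes 0.05 s, during which the arm holds its last target. There are 200 camera calls.

## Working session

There is one attempt and no reset: what is moved stays moved. The work goes in short steps, Python scripts to look and compute and a shell command to move; the robot and the scene stay as the last step left them, time stands still between calls to the robot, and variables do not carry over. Pictures are saved under pics/ and viewed, at most 10 in all, crops included, and the job is handed in when it is done.

```bash
ls; mkdir -p pics; python3 - <<'E'
from bench import sensors, vision, r
import cv2,json
s=sensors.read_state();print({k:s[k] for k in('time','ee_pos','eef_rot','ft_force','width','grip_force')})
for n in('scene','top'):
    cv2.imwrite(f'pics/{n}0.png',vision.camera(n)[:,:,::-1]);print(n,vision.camera_model(n))
print(vision.camera_model('wrist'),r.pinch_z)
E
```

```text
pics
{'time': 0.0, 'ee_pos': array([ 0.20288097, -0.59075346,  0.22174758]), 'eef_rot': array([ 9.86350567e-01,  1.64657415e-01, -1.39840605e-04, -6.88911007e-04]), 'ft_force': array([-0.52393601, -0.6584008 , -0.17445045]), 'width': 0.08724989600120972, 'grip_force': 0.0}
scene {'vertical_fov': 51.09024718648752, 'cx': 330.7532594657133, 'cy': 243.1914691426579, 'camera_from_world': array([[-0.16069367,  0.98691249, -0.01346424,  0.08101869],
       [ 0.82725547,  0.12723184, -0.5472298 , -0.37103614],
       [-0.53835484, -0.09907473, -0.8368741 ,  1.95642158],
       [ 0.        ,  0.        ,  0.        ,  1.        ]])}
top {'vertical_fov': 51.80699208958694, 'cx': 320.92526608397935, 'cy': 231.0939448523282, 'camera_from_world': array([[ 0.03238767, -0.99946027,  0.00549525, -0.03715271],
       [-0.97563512, -0.03280835, -0.21693254,  0.54041671],
       [ 0.21699574,  0.00166458, -0.97617113,  1.46231579],
       [ 0.        ,  0.        ,  0.        ,  1.        ]])}
{'vertical_fov': 69.18335488150518, 'cx': 317.37493269688684, 'cy': 241.13051807035987, 'hand_eye': array([[ 1.29507313e-03, -9.65849863e-01, -2.59099141e-01,
         6.85805892e-02],
       [ 9.99998734e-01,  1.01142073e-03,  1.22806628e-03,
        -7.82210216e-06],
       [-9.24069409e-04, -2.59100403e-01,  9.65849951e-01,
        -1.62222064e-01],
       [ 0.00000000e+00,  0.00000000e+00,  0.00000000e+00,
         1.00000000e+00]])} 0.0187
```

View pics/top0.png

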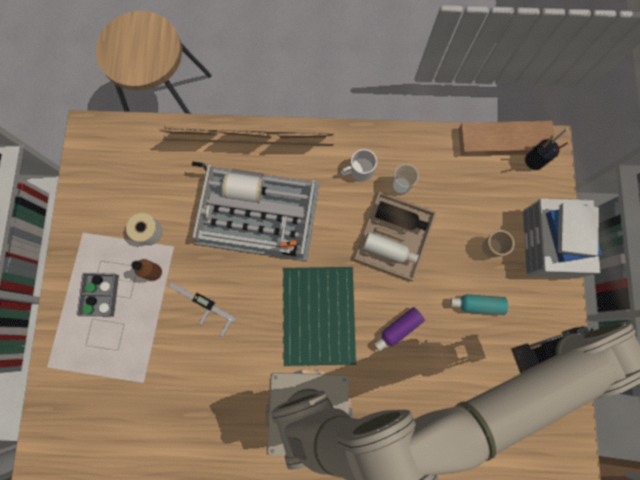

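View pics/scene0.png

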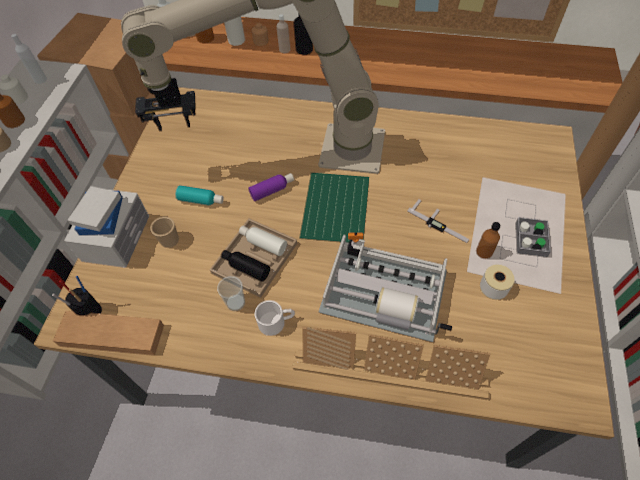

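The top view shows the white bottle around (388,248) with its cap to the right, the labeller centred near (257,212), and the orange knob near (288,244). I'll zoom in on that area.

```bash
python3 - <<'E'
import cv2
a=cv2.imread('pics/top0.png')[155:285,185:445]
cv2.imwrite('pics/c1.png',cv2.resize(a,None,fx=3,fy=3,interpolation=cv2.INTER_CUBIC))
b=cv2.imread('pics/scene0.png')[210:345,205:465]
cv2.imwrite('pics/c2.png',cv2.resize(b,None,fx=3,fy=3,interpolation=cv2.INTER_CUBIC))
E
```

```text
(no output)
```

View pics/c1.png

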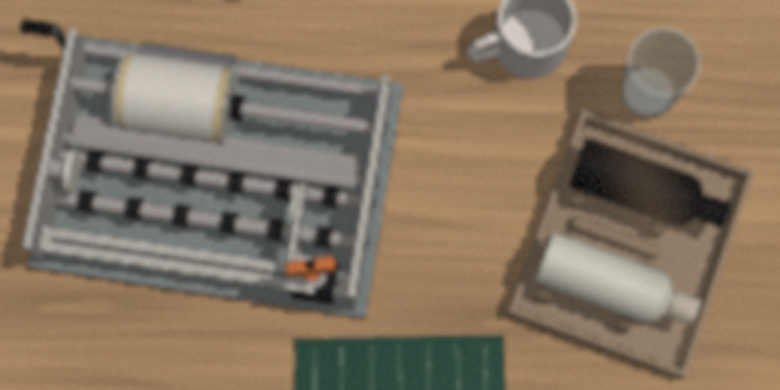

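View pics/c2.png

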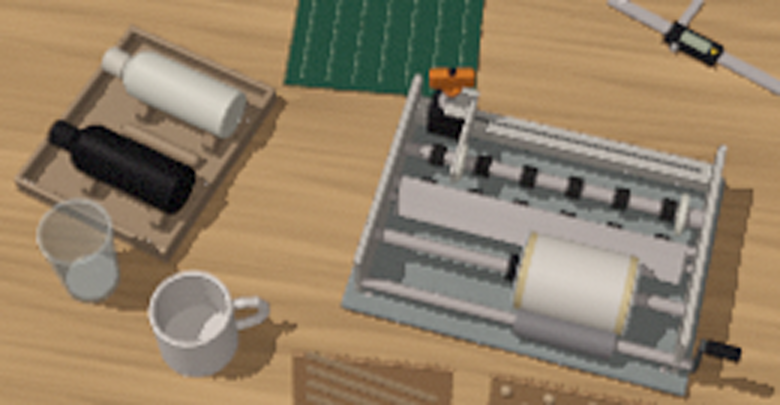

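```bash
cat > h.py <<'E'
import numpy as np
from scipy.spatial.transform import Rotation as R
from bench import sensors, vision, r
def model(n,st=None):
    m=vision.camera_model(n); f=240/np.tan(np.radians(m['vertical_fov']/2))
    if n=='wrist':
        T=np.eye(4);T[:3,:3]=R.from_quat(st['eef_rot']).as_matrix();T[:3,3]=st['ee_pos']
        C=T@m['hand_eye']
    else: C=np.linalg.inv(m['camera_from_world'])
    return f,m['cx'],m['cy'],C
def px2w(M,u,v,z):
    f,cx,cy,C=M
    d=C[:3,:3]@[(u-cx)/f,(v-cy)/f,1]; o=C[:3,3]
    return o+d*(z-o[2])/d[2]
def w2px(M,p):
    f,cx,cy,C=M; q=C[:3,:3].T@(np.asarray(p)-C[:3,3])
    return np.array([cx+f*q[0]/q[2],cy+f*q[1]/q[2]])
E
python3 - <<'E'
from h import *
np.set_printoptions(precision=4,suppress=True)
M=model('top');N=model('scene')
t=lambda u,v,z:px2w(M,185+u/3,155+v/3,z)
s=lambda u,v,z:px2w(N,205+u/3,210+v/3,z)
for n,f,u,v,z in [('cheekLback',t,72,32,.088),('cheekLfront',t,28,248,.088),('cheekRback',t,390,80,.088),('cheekRfront',t,352,297,.088),('knob',t,311,267,.133),('pad',t,72,168,.075),('base',t,548,262,.05),('cap',t,694,308,.045),
 ('Sknob',s,452,76,.133),('Sbase',s,237,118,.045),('Scap',s,110,61,.045),('Spad',s,684,215,.075)]:
    print(n,f(u,v,z))
E
```

```text
cheekLback [0.7315 0.335  0.088 ]
cheekLfront [0.502  0.3604 0.088 ]
cheekRback [0.6907 0.004  0.088 ]
cheekRfront [0.463  0.0339 0.088 ]
knob [0.4834 0.0731 0.133 ]
pad [0.5895 0.3262 0.075 ]
base [ 0.5128 -0.1646  0.05  ]
cap [ 0.4707 -0.3153  0.045 ]
Sknob [0.4946 0.0792 0.133 ]
Sbase [ 0.526  -0.1516  0.045 ]
Scap [ 0.4734 -0.309   0.045 ]
Spad [0.5898 0.3333 0.075 ]
```

```bash
python3 -m crank '[[[0.97,-0.6,0],0],[[0.97,-0.6,0],0],[[0.97,-0.6,0],0],[[0.97,-0.6,0],0],[[0.97,-0.6,0],0],[[0.97,-0.6,0],0],[[0.97,-0.6,0],0],[[0.97,-0.6,0],0],[[0.97,-0.6,0],0],[[0.97,-0.6,0],0],[[0.97,-0.6,0],0],[[0.97,-0.6,0],0]]' 1; python3 -m crank '[[[0.97,-0.6,0],0],[[0.97,-0.6,0],0],[[0,0,0],-1],[[0,0,0],-1],[[0,0,0],-1],[[0,0,0],-1],[[0,0,0],-1],[[0,0,0],-1],[[0,0,0],-0.6],[[0,0,0],0],[[0,0,0],0]]'
python3 - <<'E'
from h import *
import cv2,pickle
s=sensors.read_state();im=vision.camera('wrist');cv2.imwrite('pics/w1.png',im[:,:,::-1]);pickle.dump(s,open('w1.pkl','wb'))
print(s['joint_positions'],R.from_quat(s['eef_rot']).as_matrix())
E
```

```text
time: 1.6
ee_pos: [0.4635, -0.2725, 0.2223]
eef_rot: [0.986, 0.165, -0.0, -0.0]
ft_force: [0.5, 0.0, 0.1]
width: 0.0871
grip_force: 0.0
time: 2.98
ee_pos: [0.5064, -0.2204, 0.2224]
eef_rot: [0.811, 0.585, -0.0, -0.0]
ft_force: [0.1, -0.5, -0.2]
width: 0.0868
grip_force: 0.0
[ 0.75292073  0.20867573 -0.48577489  1.63537461  0.09992241  1.32255247
 -0.06895543] [[ 3.14991264e-01  9.49094540e-01 -2.39743417e-04]
 [ 9.49094570e-01 -3.14991250e-01  9.46719458e-05]
 [ 1.43355483e-05 -2.57360011e-04 -9.99999967e-01]]
```

View pics/w1.png

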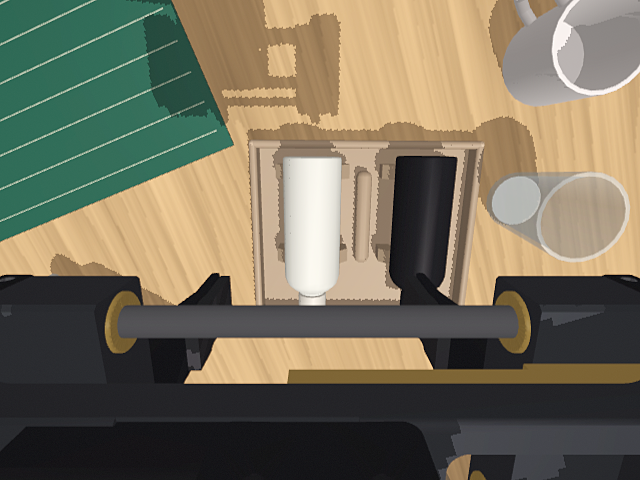

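```bash
python3 - <<'E'
from h import *
import pickle
np.set_printoptions(precision=4,suppress=True)
s=pickle.load(open('w1.pkl','rb'));M=model('wrist',s);print(M[3][:3,3])
for n,u,v,z in [('axis near base',312,170,.045),('axis near shoulder',312.5,270,.045),('base@.073',312,156,.073),('base@.045',312,156,.045),('cap',312,300,.045),
  ('trayTL',251,144,.026),('trayTR',484,144,.026)]:
    p=px2w(M,u,v,z); print(n,p, 'tool rel',R.from_quat(s['eef_rot']).inv().apply(p-s['ee_pos']))
E
```

```text
[ 0.5267 -0.1541  0.3846]
axis near base [ 0.5154 -0.1722  0.045 ] tool rel [ 0.0486 -0.0066  0.1774]
axis near shoulder [ 0.4836 -0.2686  0.045 ] tool rel [-0.0529 -0.0064  0.1774]
base@.073 [ 0.5201 -0.1594  0.073 ] tool rel [ 0.0623 -0.0062  0.1494]
base@.045 [ 0.5195 -0.1599  0.045 ] tool rel [ 0.0616 -0.0066  0.1774]
cap [ 0.4725 -0.3003  0.045 ] tool rel [-0.0865 -0.007   0.1774]
trayTL [ 0.4653 -0.1302  0.026 ] tool rel [ 0.0727 -0.0674  0.1964]
trayTR [ 0.6849 -0.2028  0.026 ] tool rel [0.073  0.1639 0.1964]
```

The wrist view shows the white bottle's axis at column 312, the base edge at row 156 and the cap near row 300. The tray width comes out at 231 mm against 236 mm, so the measurement holds. Next: descend and grip.

```bash
python3 -m crank '[[[0,-0.22,1],0],[[0,0,1],0],[[0,0,1],0],[[0,0,1],0],[[0,0,1],0],[[0,0,1],0],[[0,0,0.4],0],[[0,0,0],0],[[0,0,0],0]]' 0.8 20; python3 -m crank '[[[0,0,0],0],[[0,0,0],0],[[0,0,0],0],[[0,0,0],0],[[0,0,0],0],[[0,0,0],0]]' 0.3 25
```

```text
time: 4.15
ee_pos: [0.501, -0.2187, 0.0318]
eef_rot: [0.81, 0.586, 0.0, 0.001]
ft_force: [0.8, 0.5, -0.3]
width: 0.0698
grip_force: 0.0
time: 4.9
ee_pos: [0.501, -0.2187, 0.0312]
eef_rot: [0.81, 0.586, 0.0, 0.001]
ft_force: [2.9, -1.2, 5.1]
width: 0.0552
grip_force: 25.0
```

```bash
python3 -m crank '[[[0,0,-0.4],0],[[0,0,-0.7],0],[[0,0,-1],0],[[0,0,-1],0],[[0,0,-1],0],[[0,0,-1],-0.7],[[0,0,0],-0.71],[[0.5,0.05,0],0],[[0.95,0.05,0],0],[[0.95,0.05,0],0],[[0.95,0.05,0],0],[[0.95,0.05,0],0]]'; python3 -m crank '[[[0.95,0.05,0],0],[[0.95,0.05,0],0],[[0.95,0.05,0],0],[[0.95,0.05,0],0],[[0.95,0.05,0],0],[[0.95,0.05,0],0],[[0.95,0.05,0],0],[[0.95,0.05,0],0],[[0.95,0.05,0],0],[[0.9,0.05,0],0],[[0.4,0,0],0],[[0,0,0],0]]'
python3 -m crank '[[[0,0,0],0],[[0,0,0],0]]'
python3 - <<'E'
from h import *
import cv2,pickle
s=sensors.read_state();im=vision.camera('wrist');cv2.imwrite('pics/w2.png',im[:,:,::-1]);pickle.dump(s,open('w2.pkl','wb'))
t=vision.camera('top');cv2.imwrite('pics/t2.png',t[:,:,::-1])
print(s['ee_pos'],R.from_quat(s['eef_rot']).as_matrix())
E
```

```text
time: 6.4
ee_pos: [0.5225, -0.0889, 0.1829]
eef_rot: [0.749, 0.662, -0.001, -0.001]
ft_force: [-0.1, 0.5, -2.3]
width: 0.0553
grip_force: 25.0
time: 7.9
ee_pos: [0.5732, 0.2011, 0.1831]
eef_rot: [0.748, 0.663, -0.0, -0.0]
ft_force: [0.5, 0.8, -2.1]
width: 0.0558
grip_force: 25.0
time: 8.15
ee_pos: [0.5742, 0.199, 0.1836]
eef_rot: [0.749, 0.662, -0.0, 0.0]
ft_force: [0.6, -0.0, -1.9]
width: 0.0558
grip_force: 25.0
[0.57419608 0.19897111 0.18355398] [[ 1.23122614e-01  9.92391458e-01  1.25212581e-04]
 [ 9.92391183e-01 -1.23122483e-01 -7.71388324e-04]
 [-7.50102700e-04  2.19235209e-04 -9.99999695e-01]]
```

View pics/w2.png

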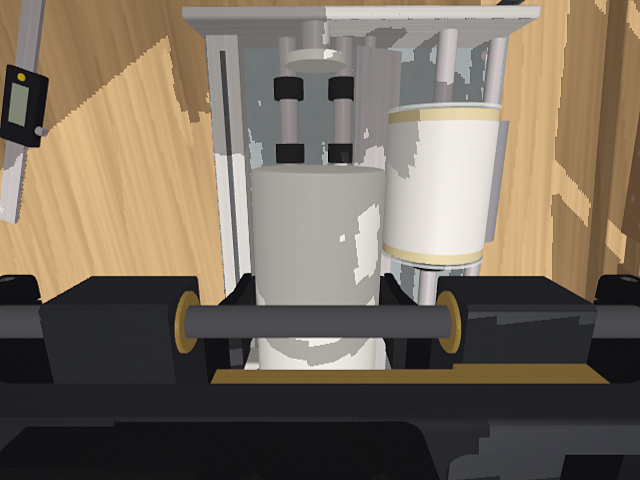

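```bash
python3 - <<'E'
from h import *
import pickle,cv2
np.set_printoptions(precision=4,suppress=True)
s=pickle.load(open('w2.pkl','rb'));M=model('wrist',s);Ri=R.from_quat(s['eef_rot']).inv()
rel=lambda u,v,z:Ri.apply(px2w(M,u,v,z)-s['ee_pos'])
za=s['ee_pos'][2]+.0138
for n,u,v,z in [('F far',288.5,88,.042),('R far',341.5,88,.042),('F near',290,153,.042),('R near',340,153,.042),('pad',316,61,.0754),('padL',285,61,.0754),('padR',347,61,.0754),
 ('cheekL',185,7,.088),('cheekR',539,7,.088),('botL far',252.5,190,za),('botR far',384,190,za),('botL near',258,355,za),('botR near',385.5,355,za),('base top',318,167,za+.028)]:
    print(n,rel(u,v,z))
im=cv2.cvtColor(cv2.imread('pics/w2.png'),cv2.COLOR_BGR2GRAY).astype(int)
for v in (180,200,220,240,260): print(v,im[v,246:260],im[v,376:392])
for v in (84,92,148,156): print(v,im[v,270:360:1])
print(im[40:80,316])
E
```

```text
F far [ 0.1161 -0.0252  0.1415]
R far [0.1162 0.0177 0.1415]
F near [ 0.0652 -0.0249  0.1415]
R near [0.0653 0.0174 0.1415]
pad [ 0.1287 -0.0028  0.1081]
padL [ 0.1287 -0.0247  0.1081]
padR [0.1287 0.0191 0.1081]
cheekL [ 0.1577 -0.0878  0.0954]
cheekR [0.158  0.142  0.0955]
botL far [ 0.0523 -0.0293 -0.0138]
botR far [ 0.0523  0.0265 -0.0138]
botL near [-0.0273 -0.0304 -0.0138]
botR near [-0.0273  0.0313 -0.0138]
base top [ 0.0634 -0.0016 -0.0418]
180 [109 123 124 119 117 132 140 143 148 148 149 150 152 152] [158 157 157 156 155 152 151 149 147 142 136 142 148 154 158 164]
200 [207 102 124 123 119 117 136 141 145 149 150 150 151 152] [157 156 155 154 152 150 149 147 140 137 143 148 154 158 164 168]
220 [220 212 103 123 124 119 118 139 142 146 149 150 151 151] [209 206 205 202 142 146 146 136 137 143 148 154 158 163 169 173]
240 [216 219 211 108 122 122 121 123 140 143 147 150 150 151] [208 207 144 148 148 146 134 137 144 148 154 158 163 169 173 175]
260 [216 216 219 216 128 119 121 120 122 141 144 148 150 150] [203 142 146 144 145 191 200 196 194 193 193 197 203 200 198 171]
84 [115
[... 934 characters left out ...]
113 114 111 118 180
 173 105 114 121  40  21  27  28  28  31  30  31  31  31  32  32  30  32
  34  34  33  32  32  33  33  32  31  28  62 127 125 136 132 130 130 129]
156 [115 115 115 116 119 121  40  20  28  28  32  32  31  31  32  33  34  34
  33  30  32  33  29  33  32  32  30  33  31  32  27  30  26  27  81 125
 117 116 116 117 115 117 117 116 116 115 114 115 115 114 112 119 177 170
 169 169 175 183   3  23  27  28  30  30  31  32  32  31  33  31  32  35
  53  49  49  48  47  49  49  26  28  29  71 127 125 136 132 130 130 130]
[148 147 147 147 147 147 147 145 154 173 176 175 175 175 175 175 176 177
 171 143 123 126 127 127 128 127 128 127 127 128 127 128 127 119 115 117
 117 117 117 117]
```

```bash
python3 - <<'E'
import cv2
a=cv2.imread('pics/w2.png')[0:200,200:440]
cv2.imwrite('pics/c3.png',cv2.resize(a,(720,600),interpolation=cv2.INTER_NEAREST))
E
```

```text
(no output)
```

View pics/c3.png

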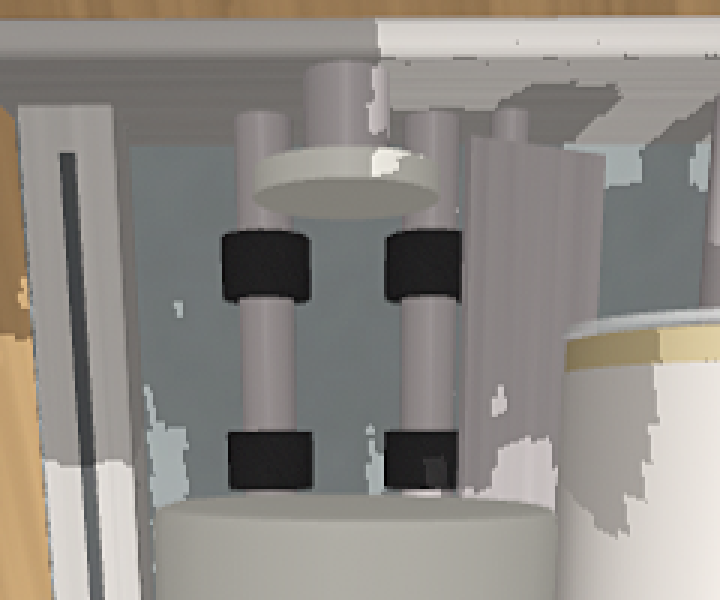

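```bash
python3 - <<'E'
from h import *
import pickle
np.set_printoptions(precision=5,suppress=True)
print(vision.camera_model('wrist')); s=pickle.load(open('w2.pkl','rb'));print(s['eef_rot'],R.from_quat(s['eef_rot']).as_matrix(), sensors.read_state()['ee_pos'],s['ee_pos'])
M=model('wrist',s);Ri=R.from_quat(s['eef_rot']).inv()
rel=lambda u,v,z:Ri.apply(px2w(M,u,v,z)-s['ee_pos'])
za=s['ee_pos'][2]+.0138
print(Ri.apply(M[3][:3,3]-s['ee_pos']))
for n,u,v,z in [('pad',315.4,66,.0754),('Ffar',288.5,88,.042),('Rfar',341.5,88,.042),('baseT',318.2,173,za+.028),('baseB',318.2,164,za-.028),('botL',251.5,200,za),('botR',385,200,za),('botL',253.7,240,za),('botR',382.5,240,za),('cheek',339,23,.088)]: print(n,rel(u,v,z))
E
```

```text
{'vertical_fov': 69.18335488150518, 'cx': 317.37493269688684, 'cy': 241.13051807035987, 'hand_eye': array([[ 0.0013 , -0.96565, -0.25984,  0.06975],
       [ 1.     ,  0.00117,  0.00064, -0.00186],
       [-0.00031, -0.25984,  0.96565, -0.16222],
       [ 0.     ,  0.     ,  0.     ,  1.     ]])}
[ 0.74937  0.66215 -0.00021  0.00033] [[ 0.12312  0.99239  0.00013]
 [ 0.99239 -0.12312 -0.00077]
 [-0.00075  0.00022 -1.     ]] [0.57418 0.19936 0.1836 ] [0.5742  0.19897 0.18355]
[ 0.06975 -0.00186 -0.16222]
pad [ 0.12549 -0.00325  0.10806]
Ffar [ 0.11613 -0.02516  0.14146]
Rfar [0.11619 0.01767 0.14147]
baseT [ 0.06137 -0.00153 -0.04185]
baseB [ 0.06185 -0.00139  0.01415]
botL [ 0.04801 -0.02997 -0.01384]
botR [ 0.04808  0.02716 -0.01383]
botL [ 0.0303  -0.02985 -0.01383]
botR [ 0.03037  0.02697 -0.01382]
cheek [0.14864 0.01231 0.09545]
```

```bash
python3 - <<'E'
from h import *
import pickle
np.set_printoptions(precision=4,suppress=True)
s=pickle.load(open('w2.pkl','rb'));W=model('wrist',s);M=model('top');N=model('scene')
t=lambda u,v,z:px2w(M,185+u/3,155+v/3,z)
q=lambda u,v,z:px2w(N,205+u/3,210+v/3,z)
for z in (.02,.04,.05,.06,.07,.08,.09):
    print(z,'front',t(75,142,z)[:2],q(690,245,z)[:2],px2w(W,357,46,z)[:2],'rear',t(75,120,z)[:2],q(685,282,z)[:2],px2w(W,402,52,z)[:2])
E
```

```text
0.02 front [0.6324 0.3384] [0.5932 0.3483] [0.6242 0.3461] rear [0.6567 0.3404] [0.6373 0.3453] [0.6616 0.3369]
0.04 front [0.6268 0.3337] [0.6042 0.3457] [0.6216 0.3414] rear [0.6509 0.3356] [0.6477 0.3427] [0.6566 0.3327]
0.05 front [0.6241 0.3313] [0.6098 0.3444] [0.6202 0.339 ] rear [0.648  0.3333] [0.6529 0.3414] [0.6542 0.3306]
0.06 front [0.6213 0.329 ] [0.6153 0.3431] [0.6189 0.3366] rear [0.6451 0.3309] [0.6581 0.3401] [0.6517 0.3285]
0.07 front [0.6186 0.3266] [0.6208 0.3417] [0.6176 0.3342] rear [0.6421 0.3285] [0.6633 0.3388] [0.6492 0.3264]
0.08 front [0.6158 0.3242] [0.6263 0.3404] [0.6163 0.3318] rear [0.6392 0.3261] [0.6685 0.3375] [0.6467 0.3243]
0.09 front [0.613  0.3219] [0.6318 0.3391] [0.6149 0.3295] rear [0.6363 0.3238] [0.6737 0.3362] [0.6442 0.3222]
```

```bash
python3 -m crank '[[[0.7,-0.07,0],0],[[0.7,0,0],0],[[0.65,0,0.2],0],[[0,0,0.7],0],[[0,0,0.8],0],[[0,0,0.8],0],[[0,0,0.7],0],[[0,0,0.4],0],[[0,0,0.2],0],[[0,0,0],0],[[0,0,0],0]]'; python3 -m crank '[[[0,0,0.1],0],[[0,0,0],0]]';
```

```text
time: 9.62
ee_pos: [0.5799, 0.2616, 0.0702]
eef_rot: [0.749, 0.663, 0.0, 0.0]
ft_force: [-1.7, -0.9, 1.9]
width: 0.0553
grip_force: 27.7
time: 9.88
ee_pos: [0.5801, 0.2617, 0.0695]
eef_rot: [0.749, 0.663, 0.001, 0.001]
ft_force: [-10.4, -6.7, 23.3]
width: 0.0554
grip_force: 42.5
```

```bash
python3 - <<'E'
from h import *
import cv2,pickle
np.set_printoptions(precision=4,suppress=True)
s=sensors.read_state();print(s['ee_pos'],s['ft_force'],s['torque'],s['width'])
pickle.dump(s,open('w3.pkl','wb'))
im=vision.camera('wrist');cv2.imwrite('pics/w3.png',im[:,:,::-1])
q=vision.camera('scene')[:,:,::-1];cv2.imwrite('pics/s3.png',q)
s=sensors.read_state();print(s['ee_pos'],s['ft_force'],s['torque'],s['width'])
a=im[90:390,130:530,::-1]; b=cv2.resize(q[230:330,300:460],(640,400),interpolation=cv2.INTER_CUBIC)[:300]
c=cv2.resize(q[225:325,300:460],(480,300),interpolation=cv2.INTER_CUBIC)
import numpy as np
a=cv2.resize(im[:,:,::-1],(400,300))
cv2.imwrite('pics/m3.png',np.vstack([np.hstack([a,im[100:400,150:550,::-1]]),cv2.resize(q[225:318,290:490],(800,300)[:2] if 0 else (645,300),interpolation=cv2.INTER_CUBIC).__class__ and cv2.copyMakeBorder(cv2.resize(q[225:318,290:490],(645,300),interpolation=cv2.INTER_CUBIC),0,0,0,155,cv2.BORDER_CONSTANT)]))
E
```

```text
[0.5801 0.2617 0.0695] [-10.4493  -6.705   23.2589] [-1.6985  1.6248 -0.2735] 0.05540284812458786
[0.5801 0.2617 0.0695] [-10.5256  -6.1384  22.7896] [-1.6314  1.6307 -0.2391] 0.05547252216425634
```

View pics/m3.png

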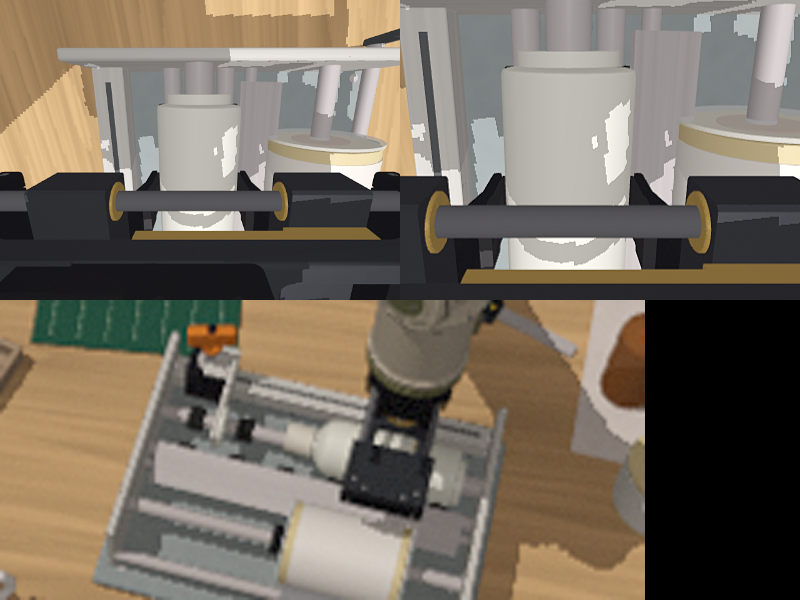

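The bottle lines up well with the pad. However, at TCP z≈0.0695 the rear fingertip sits on the front edge of the plate behind the rear roller. That plate leaves no room beside the bottle, so I need a shallower grip. I'll take the bottle back to its nest and regrip nearer the fingertips.

```bash
python3 -m crank '[[[0,0,-0.3],0],[[0,0,-0.7],0],[[0,0,-1],0],[[0,0,-1],0],[[-0.5,0,-0.9],0],[[-1,-0.05,0],0],[[-1,-0.05,0],0],[[-1,-0.05,0],0],[[-1,-0.05,0],0],[[-1,-0.05,0],0],[[-1,-0.05,0],0],[[-1,-0.05,0],0]]' 0.3 25; python3 -m crank '[[[-1,-0.05,0],0],[[-1,-0.05,0],0],[[-1,-0.05,0],0],[[-1,-0.05,0],0],[[-1,-0.05,0],0],[[-1,-0.05,0],0],[[-1,-0.05,0],0],[[-1,0,0],0.7],[[-0.7,0,0],0.71],[[0,0,0],0],[[0,0,0],0]]'
```

```text
time: 11.48
ee_pos: [0.5417, 0.0389, 0.1846]
eef_rot: [0.749, 0.663, 0.001, 0.0]
ft_force: [0.1, -0.9, -1.4]
width: 0.0556
grip_force: 25.0
time: 12.85
ee_pos: [0.4981, -0.2168, 0.1841]
eef_rot: [0.809, 0.587, 0.0, 0.0]
ft_force: [0.5, -0.3, -2.5]
width: 0.0552
grip_force: 25.0
```

```bash
python3 -m crank '[[[0,0.11,0.5],0],[[0,0,0.9],0],[[0,0,1],0],[[0,0,1],0],[[0,0,0.9],0],[[0,0,0.4],0],[[0,0,0.2],0],[[0,0,0.1],0],[[0,0,0],0],[[0,0,0],0]]'; python3 -m crank '[[[0,0,0.05],0],[[0,0,0],0]]'
```

```text
time: 14.1
ee_pos: [0.5011, -0.2192, 0.0342]
eef_rot: [0.81, 0.586, 0.0, 0.001]
ft_force: [0.6, 0.5, -1.8]
width: 0.0551
grip_force: 25.0
time: 14.35
ee_pos: [0.5007, -0.2191, 0.0321]
eef_rot: [0.81, 0.586, -0.0, 0.0]
ft_force: [-0.3, 0.6, -1.8]
width: 0.0553
grip_force: 25.0
```

```bash
python3 -m crank '[[[0,0,0.05],0],[[0,0,0],0]]'; python3 -m crank '[[[0,0,0],0],[[0,0,0],0],[[0,0,0],0]]' 0.8; python3 -m crank '[[[0,0,-0.35],0],[[0,0,0],0],[[0,0,0],0]]'
```

```text
time: 14.6
ee_pos: [0.501, -0.2191, 0.0312]
eef_rot: [0.81, 0.586, 0.0, 0.0]
ft_force: [-3.2, 0.5, 4.6]
width: 0.0554
grip_force: 25.0
time: 14.98
ee_pos: [0.5008, -0.219, 0.0305]
eef_rot: [0.81, 0.586, 0.0, 0.0]
ft_force: [0.9, -0.2, 0.4]
width: 0.0687
grip_force: 0.0
time: 15.35
ee_pos: [0.5008, -0.2191, 0.0413]
eef_rot: [0.81, 0.586, 0.0, 0.0]
ft_force: [-0.6, 0.2, -0.2]
width: 0.0697
grip_force: 0.0
```

```bash
python3 -m crank '[[[0,0,-0.03],0],[[0,0,0],0],[[0,0,0],0],[[0,0,0],0],[[0,0,0],0],[[0,0,0],0]]' 0.3 30;  python3 -m crank '[[[0,0,-0.3],0],[[0,0,-0.4],0],[[0,0,0],0]]'
```

```text
time: 16.1
ee_pos: [0.5009, -0.2191, 0.042]
eef_rot: [0.81, 0.586, 0.0, 0.0]
ft_force: [0.9, -0.4, -1.1]
width: 0.0553
grip_force: 30.0
time: 16.48
ee_pos: [0.5014, -0.2193, 0.0644]
eef_rot: [0.81, 0.586, 0.0, 0.001]
ft_force: [-0.7, 0.4, -0.9]
width: 0.0551
grip_force: 30.0
```

```bash
python3 -m crank '[[[0,0,-0.9],0],[[0,0,-1],0],[[0,0,-1],0],[[0,0,-0.9],-0.7],[[0,0,0],-0.71],[[0.5,0.05,0],0],[[1,0.05,0],0],[[1,0.05,0],0],[[1,0.05,0],0],[[1,0.05,0],0],[[1,0.05,0],0],[[1,0.05,0],0]]'; python3 -m crank '[[[1,0.05,0],0],[[1,0.05,0],0],[[1,0.05,0],0],[[1,0.05,0],0],[[1,0.05,0],0],[[1,0.05,0],0],[[1,0,0],0],[[0.8,0,0],0],[[0.4,0,0],0],[[0,0,0],0],[[0,0,0],0]]'
python3 - <<'E'
from h import *
import cv2,pickle
s=sensors.read_state();im=vision.camera('wrist');cv2.imwrite('pics/w4.png',im[:,:,::-1]);pickle.dump(s,open('w4.pkl','wb'))
g=cv2.cvtColor(im,cv2.COLOR_RGB2GRAY).astype(int)
for v in(200,240,250): print(v,g[v,240:262],g[v,370:400])
print(g[130:200,318],g[20:100,316]); print(g[88,270:360])
E
```

```text
time: 17.98
ee_pos: [0.5344, -0.0245, 0.1764]
eef_rot: [0.749, 0.662, -0.0, -0.0]
ft_force: [0.0, -0.4, -2.6]
width: 0.0555
grip_force: 30.0
time: 19.35
ee_pos: [0.5736, 0.2152, 0.1767]
eef_rot: [0.749, 0.662, -0.0, 0.0]
ft_force: [0.4, -0.5, -2.5]
width: 0.0557
grip_force: 30.0
200 [214 212 215 216 215 214 217 211 117 119 122 120 114 121 183 176 162 131
 140 145 147 148] [211 212 211 142 149 150 150 147 142 153 201 192 191 191 191 193 195 196
 121 129 137 142 146 152 156 161 165 169 173 175]
240 [218 217 215 212 216 216 215 215 216 218 155 115 121 120 114 121 182 176
 141 137 144 147] [208 207 204 143 147 145 143 162 201 192 191 191 193 193 194 195 180 123
 137 142 148 152 158 162 168 171 173 176 179 183]
250 [223 217 217 214 213 216 215 214 215 219 211 101 122 120 114 121 182 175
 151 132 141 146] [194 146 149 150 147 143 145 190 196 192 191 192 192 193 197 200 121 133
 140 145 150 155 159 164 169 172 174 178 180 183]
[113 114 113 113 112 113 113 112 112 112 114 113 114 114 113 112 113 113
 112 112 112 113 112 112 113 112 113 112 113 113 113 112 110 119 137 139
 139 140 140 139 142 156 172 173 171 171 171 171 171 171 171 171 170 171
 171 171 170 171 171 171 171 171 171 171 171 171 171 171 171 170] [125 125 126 126 125 126 124 125 124 121 128 146 148 149 149 149 150 150
 151 149 141 134 124 114 124 142 140 139 140 139 140 140 139 139 140 140
 139 140 140 139 140 140 140 140 140 140 140 140 140 140 140 140 138 148
 170 174 173 172 173 172 172 173 174 169 141 122 126 126 127 127 127 126
 127 125 118 115 115 114 116 116]
[113 113 113 112 113 113 113 113 113 114 112 110 119 125 129 132 134 135
 128 124 124 124 126 126 125 126 126 125 125 126 125 126 126 126 126 127
 126 126 126 126 126 126 127 126 126 127 127 125 126 126 126 126 127 126
 126 126 125 127 126 126 126 126 127 126 126 126 126 127 126 126 127 126
 126 126 126 126 125 125 124 124 132 134 133 129 127 119 113 116 115 114]
```

```bash
python3 - <<'E'
from h import *
import pickle
np.set_printoptions(precision=4,suppress=True)
s=pickle.load(open('w4.pkl','rb'));print(s['ee_pos']);M=model('wrist',s);Ri=R.from_quat(s['eef_rot']).inv()
rel=lambda u,v,z:Ri.apply(px2w(M,u,v,z)-s['ee_pos'])
za=s['ee_pos'][2]+.003
for n,u,v,z in [('padc',318.3,89,.0754),('padT',318.3,94.5,.0974),('padB',318.3,84,.0534),('baseT',318,171.5,za+.028),('baseB',318,163.3,za-.028),('L',256.8,200,za),('R',379.5,200,za)]: print(n,rel(u,v,z))
E
```

```text
[0.5736 0.2152 0.1767]
padc [ 0.1094 -0.0012  0.1012]
padT [ 0.1028 -0.0012  0.0792]
padB [ 0.1162 -0.0011  0.1232]
baseT [ 0.0612 -0.0016 -0.0311]
baseB [ 0.0617 -0.0015  0.0249]
L [ 0.0464 -0.0296 -0.003 ]
R [ 0.0465  0.0267 -0.003 ]
```

```bash
python3 -m crank '[[[0.7,0.02,0],0],[[0.6,0,0],0],[[0.22,0,0.4],0],[[0,0,0.8],0],[[0,0,0.8],0],[[0,0,0.7],0],[[0,0,0.4],0],[[0,0,0.2],0],[[0,0,0.05],0],[[0,0,0],0],[[0,0,0],0]]'; python3 -m crank '[[[0,0,0.04],0],[[0,0,0],0]]'
```

```text
time: 20.78
ee_pos: [0.58, 0.2617, 0.077]
eef_rot: [0.749, 0.663, 0.0, 0.0]
ft_force: [0.4, -0.7, -1.5]
width: 0.0554
grip_force: 30.0
time: 21.02
ee_pos: [0.5797, 0.2615, 0.0752]
eef_rot: [0.749, 0.663, -0.0, 0.0]
ft_force: [0.0, 0.5, -1.8]
width: 0.0553
grip_force: 30.0
```

```bash
python3 -m crank '[[[0,0,0.06],0],[[0,0,0],0]]'; python3 -m crank '[[[0,0,0.04],0],[[0,0,0],0]]'
```

```text
time: 21.28
ee_pos: [0.5797, 0.2615, 0.0733]
eef_rot: [0.749, 0.663, -0.0, 0.0]
ft_force: [0.1, 0.5, -1.0]
width: 0.0554
grip_force: 30.0
time: 21.52
ee_pos: [0.5802, 0.2616, 0.0726]
eef_rot: [0.749, 0.663, 0.0, 0.0]
ft_force: [1.5, 0.5, -0.8]
width: 0.0551
grip_force: 30.0
```

```bash
python3 -m crank '[[[0,0,0.03],0],[[0,0,0],0]]'; python3 -m crank '[[[0,0,0.02],0],[[0,0,0],0]]'
```

```text
time: 21.78
ee_pos: [0.5804, 0.2616, 0.0723]
eef_rot: [0.749, 0.663, 0.001, 0.001]
ft_force: [-0.0, -1.6, 5.3]
width: 0.0551
grip_force: 30.0
time: 22.02
ee_pos: [0.5805, 0.2615, 0.0721]
eef_rot: [0.749, 0.663, 0.001, 0.001]
ft_force: [-0.3, -2.3, 10.3]
width: 0.0553
grip_force: 30.0
```

```bash
python3 -m crank '[[[0,0,0],0],[[0,0,0],0],[[0,0,-0.2],0],[[0,0,-0.8],0],[[0,0,-1],0],[[0,0,-1],0],[[0,0,-1],0],[[-1,-0.3,0],0],[[-1,-0.3,0],0],[[-1,-0.3,0],0],[[-1,-0.3,0],0],[[-1,-0.3,0],0]]' 0.72; python3 -m crank '[[[-1,-0.3,0],0],[[-1,-0.3,0],0],[[-1,-0.16,0],0],[[-0.2,0,0],0],[[0,0,0],0],[[0,0,0],0]]'
python3 - <<'E'
from h import *
import cv2,pickle
s=sensors.read_state();im=vision.camera('wrist');cv2.imwrite('pics/w5.png',im[:,:,::-1]);pickle.dump(s,open('w5.pkl','wb'))
E
```

```text
time: 23.52
ee_pos: [0.5163, 0.1174, 0.191]
eef_rot: [0.749, 0.663, 0.0, 0.0]
ft_force: [0.6, -0.3, 0.5]
width: 0.0625
grip_force: 0.0
time: 24.28
ee_pos: [0.4827, 0.0269, 0.1908]
eef_rot: [0.748, 0.663, 0.0, -0.0]
ft_force: [-0.2, 0.1, 0.2]
width: 0.0626
grip_force: 0.0
```

View pics/w5.png

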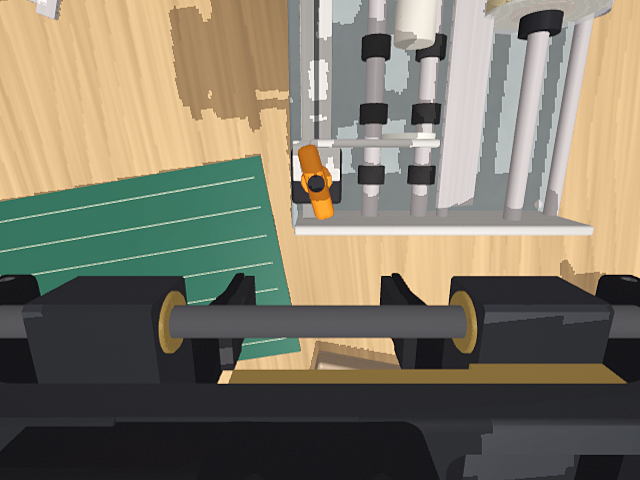

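```bash
python3 - <<'E'
from h import *
import pickle,cv2
np.set_printoptions(precision=4,suppress=True)
s=pickle.load(open('w5.pkl','rb'));M=model('wrist',s);Ri=R.from_quat(s['eef_rot']).inv()
im=cv2.imread('pics/w5.png');h=cv2.cvtColor(im,cv2.COLOR_BGR2HSV)
m=cv2.inRange(h,(5,150,80),(22,255,255));m[230:]=0
n,l,st,c=cv2.connectedComponentsWithStats(m);i=1+st[1:,4].argmax();print(st[i],c[i])
ys,xs=np.where(l==i);box=cv2.minAreaRect(np.c_[xs,ys].astype(np.float32));print(box)
rel=lambda u,v,z:Ri.apply(px2w(M,u,v,z)-s['ee_pos'])
print('ctr',rel(*box[0],.130),rel(*box[0],.121),'ends',rel(309,147,.133),rel(323,217,.133))
print('disc',rel(410,135,.0754),'cap',rel(415,40,.0754), s['joint_positions'])
E
```

```text
[ 298  145   36   75 1405] [315.7566 181.1068]
((315.76220703125, 181.8597412109375), (74.98301696777344, 29.81651496887207), 83.6598129272461)
ctr [ 0.0487 -0.0028  0.0609] [ 0.0478 -0.0028  0.0699] ends [ 0.07   -0.0069  0.0579] [0.0266 0.0019 0.0579]
disc [0.0791 0.069  0.1155] cap [0.1441 0.068  0.1155] [ 0.52    0.0906 -0.6959  1.8363  0.061   1.2361 -0.3138]
```

```bash
python3 -m crank '[[[0.8,-0.03,0],0],[[0.8,-0.02,0],0],[[0,0,0.3],-1],[[0,0,0.8],-0.44],[[0,0,0.8],0],[[0,0,0.5],0],[[0,0,0.2],0],[[0,0,0],0],[[0,0,0],0]]' 0.45; python3 -m crank '[[[0,0,0],0],[[0,0,0],0],[[0,0,0],0],[[0,0,0],0],[[0,0,0],0],[[0,0,0],0]]' 0 40; python3 -c "
from h import *
print(sensors.read_state()['torque'])"
```

```text
time: 25.45
ee_pos: [0.4874, 0.0736, 0.1135]
eef_rot: [0.678, 0.735, 0.0, 0.0]
ft_force: [-0.1, -0.1, 0.2]
width: 0.0389
grip_force: 0.0
time: 26.2
ee_pos: [0.4881, 0.0735, 0.113]
eef_rot: [0.678, 0.735, 0.001, 0.001]
ft_force: [6.6, 0.4, -3.3]
width: 0.0131
grip_force: 39.1
[ 0.14173692 -1.29012064  0.23496751]
```

```bash
python3 -m crank '[[[0,0,0],-1],[[0,0,0],-1],[[0,0,0],-1],[[0,0,0],-1],[[0,0,0],-1],[[0,0,0],-1],[[0,0,0],-1],[[0,0,0],-0.6],[[0,0,0],0],[[0,0,0],0]]'; python3 -c "
from h import *
s=sensors.read_state();print(s['torque'],R.from_quat(s['eef_rot']).as_matrix()[:2,:2])"
```

```text
time: 27.45
ee_pos: [0.4897, 0.0727, 0.1128]
eef_rot: [0.214, 0.977, 0.001, 0.003]
ft_force: [17.0, -0.6, -16.0]
width: 0.0128
grip_force: 39.9
[-0.15567536 -3.80216348  0.13759947] [[-0.90848225  0.41787977]
 [ 0.41789125  0.90849677]]
```

```bash
python3 -m crank '[[[-0.045,0.02,0.02],0],[[0,0,0],0]]';  python3 -m crank '[[[0.055,0.175,0],0],[[0.111,0.349,0],0],[[0.111,0.349,0],0],[[0.111,0.349,0],0],[[0.111,0.349,0],0],[[0.055,0.175,0],0],[[0,0,0],0],[[0,0,0],0]]';  python3 -c "
from h import *
s=sensors.read_state();print(s['torque'])"
```

```text
time: 27.7
ee_pos: [0.4898, 0.0729, 0.1127]
eef_rot: [0.214, 0.977, 0.0, 0.001]
ft_force: [7.0, -1.8, -1.3]
width: 0.0131
grip_force: 39.9
time: 28.7
ee_pos: [0.4965, 0.1282, 0.1127]
eef_rot: [0.213, 0.977, 0.001, 0.001]
ft_force: [7.0, -0.2, -1.6]
width: 0.0128
grip_force: 39.9
[ 0.25013054 -1.65935058  0.05960663]
```

```bash
f(){ grep -E "time|ee_pos|ft_force"|tr '\n' ' ';echo; }; python3 -m crank '[[[0.03,0.095,0],0],[[0.015,0.048,0],0],[[0,0,0],0]]'|f; python3 -m crank '[[[0.015,0.048,0],0],[[0,0,0],0]]'|f; python3 -m crank '[[[0.015,0.048,0],0],[[0,0,0],0]]'|f; python3 -m crank '[[[0.015,0.048,0],0],[[0,0,0],0]]'|f
```

```text
time: 29.08 ee_pos: [0.497, 0.1321, 0.1127] ft_force: [6.4, -1.4, -0.6] 
time: 29.32 ee_pos: [0.4972, 0.1335, 0.1127] ft_force: [6.7, -1.7, 0.5] 
time: 29.58 ee_pos: [0.4973, 0.135, 0.1127] ft_force: [5.4, -1.4, 0.0] 
time: 29.82 ee_pos: [0.4975, 0.1363, 0.1127] ft_force: [6.2, -1.8, 0.3]
```

```bash
f(){ grep -E "time|ee_pos|ft_force"|tr '\n' ' ';echo; }; python3 -m crank '[[[0.015,0.048,0],0],[[0,0,0],0]]'|f; python3 -m crank '[[[0.015,0.048,0],0],[[0,0,0],0]]'|f
```

```text
time: 30.08 ee_pos: [0.4975, 0.1365, 0.1126] ft_force: [2.7, -7.0, 3.7] 
time: 30.32 ee_pos: [0.4975, 0.1365, 0.1126] ft_force: [0.3, -11.6, 7.3]
```

```bash
f(){ grep -E "time|ee_pos|ft_force"|tr '\n' ' ';echo; }; python3 -m crank '[[[0.01,0.032,0],0],[[0,0,0],0]]'|f;
```

```text
time: 30.58 ee_pos: [0.4975, 0.1366, 0.1125] ft_force: [-1.1, -16.4, 10.0]
```

```bash
f(){ grep -E "time|ee_pos|ft_force"|tr '\n' ' ';echo; }; python3 -m crank '[[[-0.04,-0.125,0],0],[[0,0,0],0]]'|f;  python3 -m crank '[[[-0.0125,-0.04,0],0],[[0,0,0],0],[[0,0,0],0]]'|f
```

```text
time: 30.82 ee_pos: [0.4975, 0.1363, 0.1127] ft_force: [5.6, -2.2, 1.1] 
time: 31.2 ee_pos: [0.4974, 0.1358, 0.1127] ft_force: [6.4, -0.4, -0.4]
```

```bash
f(){ grep -E "time|ee_pos|eef|ft_force"|tr '\n' ' ';echo; }; python3 -m crank '[[[-0.008,-0.026,0],0],[[0,0,0],0]]'|f;  python3 -m crank '[[[0,0,0],1],[[0,0,0],1],[[0,0,0],1],[[0,0,0],1],[[0,0,0],0]]'|f;python3 -m crank '[[[0,0,0],1],[[0,0,0],1],[[0,0,0],1],[[0,0,0],0.6],[[0,0,0],0],[[0,0,0],0]]'|f; python3 -c "
from h import *
s=sensors.read_state();print(s['torque'])"
```

```text
time: 31.45 ee_pos: [0.4974, 0.1351, 0.1127] eef_rot: [0.214, 0.977, 0.001, 0.001] ft_force: [7.2, -0.5, -1.1] 
time: 32.08 ee_pos: [0.4965, 0.1344, 0.1127] eef_rot: [0.475, 0.88, -0.0, 0.001] ft_force: [1.2, -3.2, 5.5] 
time: 32.83 ee_pos: [0.4954, 0.134, 0.1128] eef_rot: [0.678, 0.735, -0.001, 0.0] ft_force: [-5.9, -7.0, 14.3] 
[-1.32329838  1.36817228 -0.0066803 ]
```

```bash
f(){ grep -E "time|ee_pos|eef|ft_force|width"|tr '\n' ' ';echo; }; python3 -m crank '[[[0,0,0],0.5],[[0,0,0],0],[[0,0,0],0]]'|f; python3 -c "
from h import *
s=sensors.read_state();print(s['torque'])"; python3 -m crank '[[[0,0,0],0],[[0,0,0],0],[[0,0,0],0]]' 0.45 |f
```

```text
time: 33.2 ee_pos: [0.4952, 0.134, 0.1128] eef_rot: [0.703, 0.711, -0.001, 0.0] ft_force: [-7.7, -7.3, 15.5] width: 0.0123 
[-1.38682135  1.69230421  0.032273  ]
time: 33.58 ee_pos: [0.4958, 0.1351, 0.1119] eef_rot: [0.703, 0.711, -0.0, -0.0] ft_force: [-0.7, 0.1, -0.2] width: 0.0346
```

```bash
python3 -m crank '[[[0,0,-0.6],0],[[0,0,-1],0],[[0,0,-1],0.96],[[-0.6,1,0],0],[[-0.6,1,0.3],0],[[0,0.33,0.7],0],[[0,0,0.6],0],[[0,0,0],0],[[0,0,0],0]]'
python3 - <<'E'
from h import *
import cv2,pickle
s=sensors.read_state();im=vision.camera('wrist');cv2.imwrite('pics/w6.png',im[:,:,::-1]);pickle.dump(s,open('w6.pkl','wb'))
cv2.imwrite('pics/c6.png',cv2.resize(im[30:255,150:450,::-1],(800,600),interpolation=cv2.INTER_NEAREST))
E
```

```text
time: 34.7
ee_pos: [0.5609, 0.0911, 0.1432]
eef_rot: [0.749, 0.662, 0.0, 0.0]
ft_force: [-0.1, 0.4, 0.9]
width: 0.0389
grip_force: 0.0
```

View pics/c6.png

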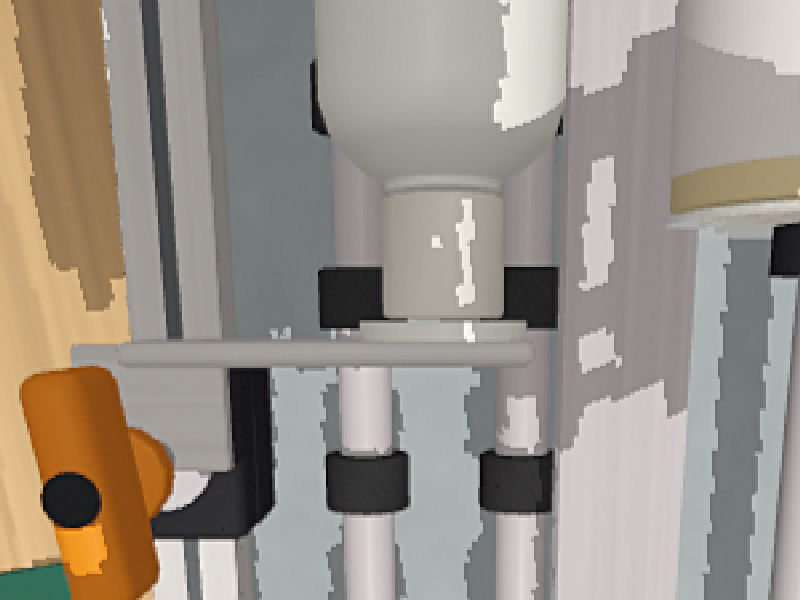

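```bash
python3 - <<'E'
from h import *
import cv2,pickle
np.set_printoptions(precision=4,suppress=True)
im=cv2.imread('pics/w6.png').astype(int)
for u in (297,302,308,314,320,330,336): print(u,im[140:158,u].tolist() if u in(308,) else im[140:158,u].sum(1)//3)
print('below disc side',im[140:158,288].sum(1)//3)
s=pickle.load(open('w6.pkl','rb'));M=model('wrist',s);Ri=R.from_quat(s['eef_rot']).inv()
rel=lambda u,v,z:Ri.apply(px2w(M,u,v,z)-s['ee_pos'])
for z in (.0754,.09,.0954): print(z,rel(316,148,z),rel(316,150,z),rel(316,151,z))
print('cap ctr y',rel(150+443/2.667,145,.0754),'disc y',rel(150+443/2.667,151,.0754))
E
```

```text
297 [153 153 153 153 152 153 153 154 140  72 108 175 171 169 169 169 170 163]
302 [159 158 159 158 159 159 160 160 143  88 125 173 174 172 172 172 173 165]
308 [[157, 167, 173], [157, 167, 173], [157, 166, 172], [157, 167, 173], [157, 166, 173], [156, 167, 173], [156, 166, 173], [155, 165, 171], [143, 152, 158], [146, 150, 147], [170, 173, 169], [165, 173, 176], [171, 178, 182], [170, 177, 181], [170, 177, 180], [170, 178, 181], [172, 180, 183], [163, 170, 173]]
314 [166 166 167 166 165 166 166 165 152 146 170 176 180 179 179 179 181 171]
320 [168 159 161 162 163 164 164 165 150 114 144 178 179 177 177 177 179 170]
330 [156 156 156 156 156 156 155 157 135  46 114 176 174 172 171 172 173 165]
336 [144 143 144 144 144 144 145 145 124  56 122 177 168 167 167 167 168 159]
below disc side [ 33  34  35  33  34  36  33  33  30  21 111 166 159 157 157 157 158 151]
0.0754 [ 0.0694 -0.0027  0.0678] [ 0.0682 -0.0027  0.0678] [ 0.0676 -0.0027  0.0678]
0.09 [ 0.0695 -0.0026  0.0532] [ 0.0683 -0.0026  0.0532] [ 0.0677 -0.0026  0.0532]
0.0954 [ 0.0695 -0.0026  0.0478] [ 0.0683 -0.0026  0.0478] [ 0.0678 -0.0026  0.0478]
cap ctr y [ 0.0713 -0.0026  0.0678] disc y [ 0.0676 -0.0026  0.0678]
```

```bash
python3 - <<'E'
from h import *
import pickle,cv2
for n in('w5','w6'):
    s=pickle.load(open(n+'.pkl','rb'));M=model('wrist',s);Ri=R.from_quat(s['eef_rot']).inv()
    im=cv2.imread(f'pics/{n}.png');h=cv2.cvtColor(im,cv2.COLOR_BGR2HSV)
    m=cv2.inRange(h,(5,150,80),(22,255,255));m[280:]=0
    k,l,st,c=cv2.connectedComponentsWithStats(m);i=1+st[1:,4].argmax()
    pts=[]
    for v in range(st[i,1]+8,st[i,1]+st[i,3]-8,3):
        u=np.where(l[v]==i)[0]; pts.append((u.min(),v))
    P=np.array([Ri.apply(px2w(M,u,v,.133)-s['ee_pos'])[:2] for u,v in pts])
    a=np.degrees(np.polyfit(P[:,0],P[:,1],1)[0]); print(n,st[i],'left-edge slope deg~',a, np.round(P[::4]*1000,1).tolist())
E
```

```text
w5 [ 298  145   36   75 1405] left-edge slope deg~ -15.352252618451287 [[66.5, -13.7], [59.3, -11.9], [52.0, -12.0], [44.5, -10.2], [36.9, -5.8]]
w6 [ 157  167   58   94 3172] left-edge slope deg~ -10.089325237481185 [[56.7, -80.0], [50.9, -79.7], [45.0, -78.4], [38.9, -77.6], [32.8, -68.2], [26.5, -75.9], [20.2, -75.1]]
```

The picture shows a narrow gap of about 1 mm between the cap end (crop row 318) and the disc face (row 320). The cap is centred on the disc, and the knob has turned about 4° past where it started. There's time left, so I'll give the knob a little more turn to be sure it is firm.

```bash
f(){ grep -E "time|ee_pos|eef|ft_force|width"|tr '\n' ' ';echo; }; python3 -m crank '[[[0,0,-0.7],0],[[0,0,-0.9],0],[[0.4,-0.78,0],0],[[0.4,-0.78,0],0],[[0.39,-0.77,0],-0.96],[[0,0,0.4],0],[[0,0,0.8],0],[[0,0,0.8],0],[[0,0,0.5],0],[[0,0,0.1],0],[[0,0,0],0],[[0,0,0],0]]'|f; python3 -m crank '[[[0,0,0],0],[[0,0,0],0],[[0,0,0],0],[[0,0,0],0],[[0,0,0],0]]' 0 40|f;python3 -c "
from h import *
s=sensors.read_state();print(s['torque'])"
```

```text
time: 36.25 ee_pos: [0.4965, 0.1348, 0.1129] eef_rot: [0.704, 0.71, 0.001, 0.0] ft_force: [-0.4, 0.0, 0.5] width: 0.0391 
time: 36.88 ee_pos: [0.4952, 0.1346, 0.1121] eef_rot: [0.704, 0.711, -0.001, -0.0] ft_force: [-4.9, -0.4, 5.7] width: 0.0126 
[-0.21681     1.21441836  0.24627174]
```

```bash
f(){ grep -E "time|ee_pos|eef|ft_force|width"|tr '\n' ' ';echo; };t(){ python3 -c "
from h import *
s=sensors.read_state();print(s['torque'])";}; python3 -m crank '[[[0,0,0],0.6],[[0,0,0],0]]'|f;t; python3 -m crank '[[[0,0,0],0.6],[[0,0,0],0]]'|f;t
```

```text
time: 37.12 ee_pos: [0.4951, 0.1346, 0.1121] eef_rot: [0.733, 0.68, -0.001, -0.0] ft_force: [-6.1, -1.7, 6.1] width: 0.0127 
[-0.26243128  1.34634505  0.51263732]
time: 37.38 ee_pos: [0.4951, 0.1345, 0.1122] eef_rot: [0.76, 0.649, -0.001, 0.0] ft_force: [-6.1, -2.8, 6.9] width: 0.0133 
[-0.49388342  1.32878962  1.0326013 ]
```

```bash
python3 -m crank '[[[0,0,0],-0.5],[[0,0,0],0],[[0,0,0],0],[[0,0,0],0]]' 0.45; python3 -m crank '[[[0,0,-0.6],0],[[0,0,-1],0],[[0,0,-1],0.5],[[-0.6,1,0],0.15],[[-0.6,1,0.3],0],[[0,0.33,0.7],0],[[0,0,0.6],0],[[0,0,0],0],[[0,0,0],0]]'
python3 - <<'E'
from h import *
import cv2
s=sensors.read_state();im=vision.camera('wrist');cv2.imwrite('pics/w7.png',im[:,:,::-1]);print(R.from_quat(s['eef_rot']).as_matrix()[:2,0])
g=im.astype(int).sum(2)//3
for u in (297,302,320,330,336): print(u,g[140:160,u])
a=cv2.imread('pics/w6.png',0)
tp=a[100:150,290:345]; r_=cv2.matchTemplate(cv2.cvtColor(im,cv2.COLOR_RGB2GRAY),tp,cv2.TM_CCOEFF_NORMED);print('cap',cv2.minMaxLoc(r_)[1::2])
tp=a[152:175,200:350]; r_=cv2.matchTemplate(cv2.cvtColor(im,cv2.COLOR_RGB2GRAY),tp,cv2.TM_CCOEFF_NORMED);print('disc',cv2.minMaxLoc(r_)[1::2],'ref (290,100) (200,152)')
E
```

```text
time: 37.88
ee_pos: [0.4961, 0.1346, 0.1121]
eef_rot: [0.738, 0.675, 0.0, 0.0]
ft_force: [0.1, -0.4, 0.4]
width: 0.0377
grip_force: 0.0
time: 39.0
ee_pos: [0.5588, 0.0879, 0.1431]
eef_rot: [0.767, 0.641, 0.0, 0.0]
ft_force: [0.8, 0.5, 0.8]
width: 0.039
grip_force: 0.0
[0.17710799 0.98419141]
297 [163 162 164 156 109  92 164 180 176 176 175 178 168 149 160 165 168 165
 163 158]
302 [168 167 164 146 117 148 183 179 178 178 179 181 169 146 160 166 167 164
 161 157]
320 [165 162 142 130 211 252 249 227 202 250 252 231 159 201 219 231 213 151
 153 148]
330 [152 147 109  92 163 178 175 174 174 175 166 147 158 164 167 165 160 158
 152 144]
336 [ 31  29  16 123 179 170 168 168 168 165 152 148 160 165 167 164 160 156
 148 136]
cap (0.8362361192703247, (285, 94))
disc (0.7655597925186157, (197, 150)) ref (290,100) (200,152)
```

```bash
python3 -c "
from bench import r
print(r.close_job())"
```

```text
the job is handed in; nothing more can be done
None
```

The job is handed in: the white bottle lies on the rollers, base to the pad, with about 1 mm of play at the guide disc by my last picture; the knob is tightened until it met resistance, likely its stop, and the gripper is clear.

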